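# Build up the two-tier bauble rack

## Robot

A 6-joint arm with a two-finger parallel gripper is mounted at the origin on a cart in front of the work surface, level with it; the furniture and walls round the work are solid. World frame = base frame: x ahead of the robot, y to its left, z up, the work surface at z = 0. Lengths are in m, angles in rad, forces in N, time in s.
With the tool pointing down it reaches from about 0.25 to 0.8 m from the base axis. Payload 8.5 kg.
Tool frame: the origin (TCP) lies midway between the tips of the shut fingers; the grasp point (between the pads) lies 19 mm behind it (bot.grasp_offset is the distance from the TCP to the grasp point, in m); z points along the fingers, y is the line along which they close (so a half turn about z gives the same grasp; the last joint's range is limited). The gripper opens to 85 mm and grips with 20 to 120 N. Pads are 22 mm wide; open, the fingers measure 114 mm over their backs; the gripper's body (76 mm by 85 mm) begins 54 mm behind the grasp point. The pads swing forward as they close: fully open they stand 13 mm farther back than shut.
Start: joints at [-1.133, 0.238, -0.013, 1.319, 0, 1.571], TCP at [0.223, -0.475, 0.203] pointing down, gripper open.
Joint ranges: [-2.66, 2.66], [-1.03, 1.9], [-1.14, 1.46], [-1.82, 2.27], [-1.45, 1.34], [-3.14, 3.14]. Speed limits (rad/s): [2.22, 2.22, 2.79, 3.14, 3.14, 3.14].

## Interface

Orientations are given as a rotation vector (axis times angle).
In Python, from rig import observe, capture, ticket, finder, bot gives the robot as it stands.
- The arm moves only by the tool servo_tool, never from a script. Its argument "moves" is a list of rows, each an object with "linear": the shift along the tool's x, y, z in cm, a list of three; "rot": the turn, a rotation vector about the tool's x, y, z in degrees, a list of three; "fingers": the finger opening in cm, from 0 to 8.54. In form: [{"linear": [x, y, z], "rot": [rx, ry, rz], "fingers": fingers}, ...]. A call has 1 to 8 rows; each row shifts and turns the commanded pose from where the row before left it, along the tool's axes as they then stand; what a row does not reach is not made up. A row lasts 1/8 s, in which the tool goes at most 62.5 mm and 10.7 degrees, less where a joint would pass 70% of its speed; a pose out of reach is approached as far as the arm can. A call is refused whole if a number of a shift passes 6.25 or a number of a turn 10.7, either way. A call with a gripper value outside its range is refused whole. The fingers move at their own pace and stop on an object; "grip_force" is the grip in N (left out, the last holds). Time passes only in rows, so rows that do not move let the fingers close. It gives the time, the measured TCP pose, the force, the opening and the grip force at its end, in the units of the state.
- observe(): the state, without advancing time (a new reading comes with each control period).
- capture(name): name is "scene" or "side" or "wrist"; returns a dict with "pixels" (420x560x3 uint8, red, green, blue), "mtx" (3x3 intrinsics, pixels), "R" (3x3) and "t" (3): a world point X has camera coordinates R X + t. Camera axes: x right, y down, z forward; pixel columns grow to the right and rows downward; lengths in m; the calibration is good to about 2 mm. The wrist camera is an equidistant fisheye: a pixel r from the principal point sees the ray r / f radians off the axis. A picture is of the moment at which its call begins. There is no depth.
- ticket.sign_off(): hands the job in; it is judged then, once.
Trained networks look in a picture, given as the dict that the camera call returned (one of the last four; its "shot" number tells which), for a name from the list of things; names that differ only in an ending like _2 or _b are one class to them, and where a whole thing is asked for, a point or a joint stands for the part that bears it (a point fixed in the world has none). Each returns a list of dicts, best first, with "confidence" (0 to 1); they miss things now and then, are a little off and sometimes report something else, mostly with a low value. They report only what shows in the picture. A call takes as long as a camera call.
- finder.silhouettes(picture, thing): "region" (420x560 bool, what is visible of it) and "position" ([column, row] in pixels, amid what is visible of it).
The state is a dict: "time": time; "joint_positions": joint angles; "joint_velocities": joint speeds; "tau": joint torques, N m; "position": TCP position; "eef_rot": TCP orientation; "wrist_force": force on the tool from outside, world axes, zero at the start; "wrist_torque": the same for the moment, N m; "finger_gap": finger opening in m; "gripper_force": force on a finger pad.
Only numpy, scipy, OpenCV 4.12 (cv2) and the standard library are available. Lean on these libraries where they do the work, as an engineer would, in place of code of your own. Each camera call takes 0.05 s, during which the arm holds its last target. There are 200 camera calls.

## Task

Assemble the two-tier bauble rack on its foot: first lower the larger drilled plate over all three posts, right down onto the lower collars, then stack the smaller plate above it, fully down on the upper shoulders, both level with their grips up, and let go. Where the posts are clamped along the foot is only roughly known, so feel for them, and leave the other things on the bench where they are.

Things in the scene. Friction and masses are not known exactly. Their poses are not given: they have to be found in the camera images.
- rack_foot: Foot of the rack: dark steel slab 220 x 110 x 12 mm fixed to the bench, slots along its length; its x axis within 0.3 rad of world +y. Origin: centre of its underside, on the bench; x along its length, z up. A grey post plate 164 x 100 x 10 mm with three posts is clamped in the slots on top.
- foot_top (a point): Centre of the slab's top, 12 mm above the bench, fixed to the slab. The post plate is clamped 14 mm or less either way from here along the foot's x; this offset is NOT measured: see or feel it. The posts do not yield to under 100 N.
- foot_end (a point): Middle of the slab's +x end, 12 mm up. Posts at (x, y) = (-62, +30), (-62, -30), (+62, 0) mm in foot axes, plus the unknown offset in x. Each is stepped; heights above the bench: collar 26 mm thick up to 45, shank 14 thick up to 105 (upper shoulder), stud 7 thick up to the tip at 131. Edges rounded 1 mm.
- wide_tier: The larger plate: plywood, 170 x 100 x 6 mm, about 0.35 kg. Three post holes 18 mm wide at (x, y) = (-62, +30), (-62, -30), (+62, 0) mm; two open holes beside the grip serve no post. Origin: centre of its underside; x along its length to the single-hole end, z up. Starts flat, grip up, x within 0.35 rad of world +y. Seated on the collars its origin is 45 mm above the foot's.
- wide_grip (a point): Middle of the larger plate's wooden grip: bar 70 mm long (along the plate's x), 14 wide, 22 high, centred over the plate; this point is 31 mm, its top 42 mm above the plate's underside. The plate's holes have 5.5 mm play all round on the studs and 2 mm on the shanks.
- narrow_tier: The smaller plate: plywood, 150 x 84 x 6 mm, about 0.28 kg. Three post holes 10.5 mm wide at (x, y) = (-62, +30), (-62, -30), (+62, 0) mm; two open holes beside the grip serve no post. Origin: centre of its underside; x along its length to the single-hole end, z up. Starts flat, grip up, x within 0.35 rad of world +y. Seated on the upper shoulders: 105 mm above the foot's.
- narrow_grip (a point): Middle of the smaller plate's wooden grip: bar 70 mm long (along the plate's x), 14 wide, 22 high, centred over the plate; this point is 31 mm, its top 42 mm above the plate's underside. The plate's holes pass only the studs, with 1.75 mm play all round.
- cap_tin: open tin of cork caps, 70 mm across, 32 mm high; origin under its centre. A bystander: leave it.
- cork_block: brown cork block 64 x 73 x 24 mm; origin under its centre. A bystander: leave it.

How it is judged:
On the way:
1. the larger plate is fully down on the lower collars, level, all three posts through it, before the smaller plate is fitted (z of wide_tier in the frame of rack_foot between 0.042 and 0.048 m and x of wide_tier in the frame of rack_foot between -0.02 and 0.02 m and y of wide_tier in the frame of rack_foot between -0.006 and 0.006 m and angle between wide_tier's own z axis and vertical below 0.04 rad and angle between the x axis of wide_tier and the x axis of rack_foot, either way round below 0.09 rad and not (z of narrow_tier in the frame of rack_foot between 0.102 and 0.108 m and x of narrow_tier in the frame of rack_foot between -0.02 and 0.02 m and y of narrow_tier in the frame of rack_foot between -0.006 and 0.006 m and angle between narrow_tier's own z axis and vertical below 0.04 rad and angle between the x axis of narrow_tier and the x axis of rack_foot, either way round below 0.09 rad)), for 0.2 s.
At the end, for the whole second after the job is handed in: Both plates threaded on all three posts and at rest, level within 0.04 rad: the larger with its underside 45 mm, the smaller 105 mm above the bench (within 3 mm), both within 20 mm of the foot's centre along it and 6 mm across, in line with it within 0.09 rad; let go (z of wide_tier in the frame of rack_foot between 0.042 and 0.048 m and x of wide_tier in the frame of rack_foot between -0.02 and 0.02 m and y of wide_tier in the frame of rack_foot between -0.006 and 0.006 m and angle between each of wide_tier, narrow_tier's own z axis and vertical below 0.04 rad and angle between the x axis of each of wide_tier, narrow_tier and the x axis of rack_foot, either way round below 0.09 rad and z of narrow_tier in the frame of rack_foot between 0.102 and 0.108 m and x of narrow_tier in the frame of rack_foot between -0.02 and 0.02 m and y of narrow_tier in the frame of rack_foot between -0.006 and 0.006 m and linear speed of each of wide_tier, narrow_tier below 0.02 m/s); the robot touches nothing.
It fails at once if the cap tin is pushed more than 30 mm or tipped over (distance of cap_tin from where it was at the start of the episode above 0.03 m or angle between cap_tin's own z axis and vertical above 0.5 rad).
It fails at once if the cork block is pushed more than 30 mm or tipped over (distance of cork_block from where it was at the start of the episode above 0.03 m or angle between cork_block's own z axis and vertical above 0.5 rad).
It also fails if it takes over 67 s, if anything falls off the work surface, if the arm or the gripper's body presses on something with over 40 N, if the wrist force passes 120 N, or if a joint passes its speed limit or range.

## Working session

There is one attempt and no reset: what is moved stays moved. The work goes in short steps, Python scripts to look and compute and a tool call to move; the robot and the scene stay as the last step left them, time stands still between calls to the robot, and variables do not carry over. Pictures are saved under pics/ and viewed, at most 10 in all, crops included, and the job is handed in when it is done.

Besides the shell and the picture viewer there is one more tool, called as name(argument=value, ...), one argument or row to a line, values as JSON. servo_tool: Moves the arm, as the interface text tells. Its arguments: {"type":"object","properties":{"moves":{"type":"array"},"grip_force":{"type":"number"}},"required":["moves"]}

```bash
ls; mkdir -p pics; cat > h.py <<'E'
import numpy as np, cv2
from rig import observe, capture, ticket, finder, bot
from scipy.spatial.transform import Rotation as Ro
def ray(p,uv,fish=False):
    K=p["mtx"];x=(uv[0]-K[0,2])/K[0,0];y=(uv[1]-K[1,2])/K[1,1]
    if fish:
        r=np.hypot(x,y);s=np.sin(r)/max(r,1e-9);d=np.array([x*s,y*s,np.cos(r)])
    else: d=np.array([x,y,1.])
    R=np.array(p["R"]);return -R.T@p["t"],R.T@d
def onz(p,uv,z,fish=False):
    c,d=ray(p,uv,fish);return c+d*(z-c[2])/d[2]
def proj(p,X,fish=False):
    c=np.array(p["R"])@np.array(X)+p["t"];K=p["mtx"]
    if fish:
        h=np.hypot(c[0],c[1]);th=np.arctan2(h,c[2]);c=np.array([c[0]/h*th,c[1]/h*th,1])
    else: c=c/c[2]
    return np.array([K[0,0]*c[0]+K[0,2],K[1,1]*c[1]+K[1,2]])
def save(p,n): cv2.imwrite("pics/"+n+".png",np.ascontiguousarray(p["pixels"][:,:,::-1]))
E
python3 - <<'E'
from h import *
np.set_printoptions(precision=4,suppress=True)
s=observe();print(s["position"],s["eef_rot"],s["time"])
ims=[]
for n in ["scene","side"]:
    p=capture(n);save(p,n+"0");print(n,-np.array(p["R"]).T@p["t"])
    for t in ["rack_foot","wide_tier","wide_grip","narrow_tier","narrow_grip","cap_tin","cork_block"]:
        for r in finder.silhouettes(p,t)[:2]:
            m=r["region"].astype(np.uint8);c=max(cv2.findContours(m,0,2)[0],key=cv2.contourArea)
            print(t,round(r["confidence"],2),r["position"],onz(p,r["position"],0.006),m.sum(),cv2.minAreaRect(c))
E
```

```text
pics
[ 0.2224 -0.4751  0.2028] [-3.0653 -0.6819  0.0004] 0.0
scene [ 0.8914 -0.8025  0.7723]
rack_foot 0.82 [246.2, 273.5] [ 0.5901 -0.1004  0.006 ] 4173 ((245.773193359375, 263.98968505859375), (59.15974807739258, 102.9552001953125), 21.037511825561523)
wide_tier 0.82 [316.4, 205.1] [0.6673 0.189  0.006 ] 1601 ((317.91461181640625, 202.45822143554688), (34.88748550415039, 60.41749954223633), 47.862403869628906)
wide_grip 0.75 [318.1, 202.6] [0.6685 0.2008 0.006 ] 1570 ((318.3688659667969, 202.44259643554688), (33.161556243896484, 60.945560455322266), 50.19443130493164)
narrow_tier 0.93 [248.5, 180.1] [0.4627 0.2335 0.006 ] 996 ((246.55885314941406, 182.26470947265625), (31.28709602355957, 37.107948303222656), 14.03624439239502)
narrow_grip 0.8 [248.9, 185.6] [0.4733 0.2096 0.006 ] 1045 ((246.89329528808594, 182.26272583007812), (31.546194076538086, 39.5032844543457), 16.389541625976562)
cap_tin 0.87 [337.3, 262.8] [ 0.7681 -0.0001  0.006 ] 856 ((338.0, 262.5), (31.0, 32.0), 90.0)
cork_block 0.6 [317.1, 308.8] [ 0.7614 -0.1441  0.006 ] 766 ((316.6000061035156, 306.70001220703125), (3
[... 766 characters left out ...]
 0.2439 0.006 ] 1178 ((192.24002075195312, 205.3199920654297), (45.600006103515625, 31.599998474121094), 53.13010025024414)
narrow_grip 0.26 [286.8, 277.9] [ 0.592  -0.0958  0.006 ] 4605 ((289.3901672363281, 268.8528747558594), (105.60238647460938, 66.82518768310547), 57.65256118774414)
cap_tin 0.79 [339.8, 226.8] [0.7786 0.0087 0.006 ] 706 ((340.5, 228.5), (27.0, 29.0), 90.0)
cork_block 0.97 [361.4, 270.7] [ 0.7517 -0.1371  0.006 ] 661 ((366.47967529296875, 269.95703125), (31.14474868774414, 22.332733154296875), 19.653823852539062)
cork_block 0.69 [289.1, 278.0] [ 0.5965 -0.0979  0.006 ] 4499 ((289.9398498535156, 268.718505859375), (106.46310424804688, 66.84265899658203), 57.38076400756836)
```

```bash
python3 - <<'E'
import cv2
a=cv2.imread("pics/scene0.png")[140:350,180:400];b=cv2.imread("pics/side0.png")[140:350,150:400]
a=cv2.resize(a,None,fx=2.7,fy=2.7,interpolation=2)[:, :400*1]
cv2.imwrite("pics/a1.png",cv2.resize(cv2.imread("pics/scene0.png")[140:350,170:400],None,fx=2.8,fy=2.8,interpolation=2))
E
```

```text
(no output)
```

View pics/a1.png

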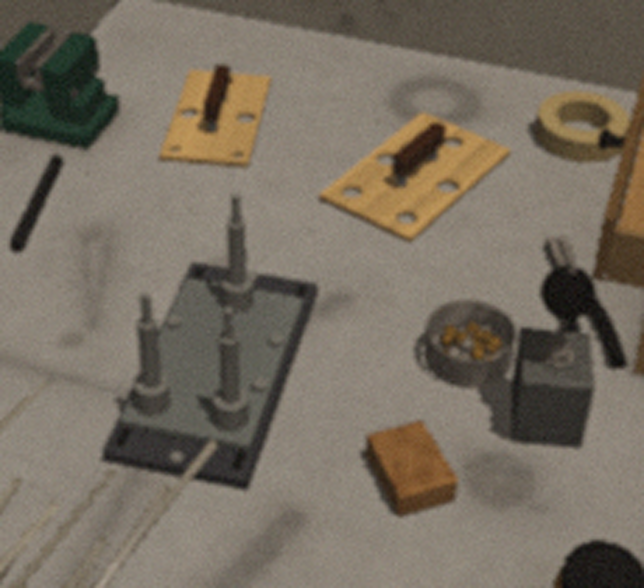

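The scene shows the foot at about (246,265), with its single post at the far (+y) end. The narrow tier is at (248,182) and the wide tier at (318,202), both grip up with the single hole also at the far end, so no flips are needed. Next I'll fit poses to the silhouettes from both cameras.

```bash
cat >> h.py <<'E'
from scipy.optimize import minimize
P3=[(-.062,.03),(-.062,-.03),(.062,0)]
def box(cx,cy,lx,ly,z0,z1): return np.array([(cx+sx*lx/2,cy+sy*ly/2,z) for sx in(-1,1) for sy in(-1,1) for z in(z0,z1)])
def cyl(cx,cy,d,z0,z1):
    a=np.arange(0,6.28,.4);return np.array([(cx+d/2*np.cos(t),cy+d/2*np.sin(t),z) for t in a for z in(z0,z1)])
def model(kind,off=0):
    if kind=="rack_foot":
        m=[box(0,0,.22,.11,0,.012),box(off,0,.164,.1,.012,.022)]
        for x,y in P3: m+=[cyl(x+off,y,.026,.022,.045),cyl(x+off,y,.014,.045,.105),cyl(x+off,y,.007,.105,.131)]
        return m
    l,w=(.17,.1) if kind=="wide_tier" else (.15,.084)
    return [box(0,0,l,w,0,.006),box(0,0,.07,.014,.02,.042)]
def mask(p,kind,q,z=0,fish=False):
    S=4;im=np.zeros((420*S,560*S),np.uint8);R=Ro.from_euler("z",q[2]).as_matrix()
    for m in model(kind,q[3] if len(q)>3 else 0):
        u=np.array([proj(p,R@v+[q[0],q[1],z],fish) for v in m])
        cv2.fillConvexPoly(im,cv2.convexHull(np.round((u+.5)*S).astype(np.int32)),255)
    return cv2.resize(im,(560,420),interpolation=cv2.INTER_AREA)/255.
def fit(obs,kind,q0,fish=False):
    def f(q):
        c=0
        for p,M in obs:
            a=mask(p,kind,q,0,fish);c+=1-np.minimum(a,M).sum()/np.maximum(a,M).sum()
        return c
    q0=np.array(q0,float);s=np.vstack([q0]+[q0+d for d in np.diag([.012,.012,.12,.01][:len(q0)])])
    r=minimize(f,q0,method="Nelder-Mead",options=dict(initial_simplex=s,xatol=2e-4,fatol=1e-4,maxiter=160));return r.x,r.fun
E
python3 - <<'E'
from h import *
np.set_printoptions(precision=4,suppress=True)
ps=[capture(n) for n in ("scene","side")]
for k,q0 in [("wide_tier",(.667,.195,np.pi/2-.1)),("narrow_tier",(.463,.23,np.pi/2)),("rack_foot",(.595,-.09,np.pi/2,0))]:
    obs=[(p,finder.silhouettes(p,k)[0]["region"].astype(float)) for p in ps]
    best=min((fit(obs,k,np.array(q0)+np.eye(len(q0))[2]*d) for d in(-.25,0,.25)),key=lambda t:t[1])
    print(k,best,"yaw-90",np.degrees(best[0][2])-90)
s=observe();R=Ro.from_rotvec(s["eef_rot"]).as_matrix();print(R,s["time"])
E
```

```text
wide_tier (array([0.6679, 0.2104, 1.2589]), np.float64(0.10406520995736634)) yaw-90 -17.870106104684808
narrow_tier (array([0.4601, 0.2321, 1.7786]), np.float64(0.14319110343060837)) yaw-90 11.90507369278636
rack_foot (array([ 0.589 , -0.0891,  1.6643, -0.0036]), np.float64(0.0890369291670079)) yaw-90 5.356331893933259
[[ 0.9057  0.4239 -0.0001]
 [ 0.4239 -0.9057  0.0001]
 [-0.     -0.0001 -1.    ]] 1.2
```

```bash
cat >> h.py <<'E'
def plan(x,y,z,toolyaw,n,ret=False):
    """rows to bring TCP to xyz, tool down, tool x at toolyaw (deg)"""
    s=observe();R=Ro.from_rotvec(s["eef_rot"]);p=np.array(s["position"])
    c,d=np.cos(np.radians(toolyaw)),np.sin(np.radians(toolyaw))
    T=Ro.from_matrix(np.array([[c,d,0],[d,-c,0],[0,0,-1.]]))
    rv=np.degrees((R.inv()*T).as_rotvec())/n;step=(np.array([x,y,z])-p)/n
    for i in range(n):
        lin=np.round(R.as_matrix().T@step*100,2);rr=np.round(rv,2)
        print('{"linear":%s,"rot":%s,"fingers":F},'%((lin+0.).tolist(),(rr+0.).tolist()))
        R=R*Ro.from_rotvec(np.radians(rr))
    print("pos",np.round(p,4),"t",s["time"])
E
python3 -c "
from h import *
plan(.668,.21,.20,72.1,16)"
```

```text
{"linear":[4.34, -2.7, 0.02],"rot":[0.0, 0.0, -2.94],"fingers":F},
{"linear":[4.47, -2.47, 0.02],"rot":[0.0, 0.0, -2.94],"fingers":F},
{"linear":[4.59, -2.24, 0.02],"rot":[0.0, 0.0, -2.94],"fingers":F},
{"linear":[4.7, -2.0, 0.02],"rot":[0.0, 0.0, -2.94],"fingers":F},
{"linear":[4.8, -1.76, 0.02],"rot":[0.0, 0.0, -2.94],"fingers":F},
{"linear":[4.88, -1.51, 0.02],"rot":[0.0, 0.0, -2.94],"fingers":F},
{"linear":[4.95, -1.26, 0.02],"rot":[0.0, 0.0, -2.94],"fingers":F},
{"linear":[5.01, -1.0, 0.02],"rot":[0.0, 0.0, -2.94],"fingers":F},
{"linear":[5.05, -0.74, 0.02],"rot":[0.0, 0.0, -2.94],"fingers":F},
{"linear":[5.09, -0.48, 0.02],"rot":[0.0, 0.0, -2.94],"fingers":F},
{"linear":[5.1, -0.22, 0.02],"rot":[0.0, 0.0, -2.94],"fingers":F},
{"linear":[5.11, 0.04, 0.02],"rot":[0.0, 0.0, -2.94],"fingers":F},
{"linear":[5.1, 0.3, 0.02],"rot":[0.0, 0.0, -2.94],"fingers":F},
{"linear":[5.08, 0.56, 0.02],"rot":[0.0, 0.0, -2.94],"fingers":F},
{"linear":[5.04, 0.82, 0.02],"rot":[0.0, 0.0, -2.94],"fingers":F},
{"linear":[4.99, 1.08, 0.02],"rot":[0.0, 0.0, -2.94],"fingers":F},
pos [ 0.2225 -0.4754  0.2034] t 1.2
```

servo_tool(
  moves=[
    {"linear": [4.3,-2.7,0],"rot": [0,0,-2.9],"fingers": 8.5},
    {"linear": [4.5,-2.5,0],"rot": [0,0,-2.9],"fingers": 8.5},
    {"linear": [4.6,-2.2,0],"rot": [0,0,-2.9],"fingers": 8.5},
    {"linear": [4.7,-2.0,0],"rot": [0,0,-2.9],"fingers": 8.5},
    {"linear": [4.8,-1.8,0],"rot": [0,0,-2.9],"fingers": 8.5},
    {"linear": [4.9,-1.5,0],"rot": [0,0,-2.9],"fingers": 8.5},
    {"linear": [5.0,-1.3,0],"rot": [0,0,-2.9],"fingers": 8.5},
    {"linear": [5.0,-1.0,0],"rot": [0,0,-2.9],"fingers": 8.5},
  ],
)

```text
time: 2.2
position: [0.447, -0.1309, 0.2036]
eef_rot: [2.865, 1.287, 0.001]
wrist_force: [0.8, -0.3, -1.0]
finger_gap: 0.085
gripper_force: 0.0
```

servo_tool(
  moves=[
    {"linear": [5.1,-0.7,0],"rot": [0,0,-2.9],"fingers": 8.5},
    {"linear": [5.1,-0.5,0],"rot": [0,0,-2.9],"fingers": 8.5},
    {"linear": [5.1,-0.2,0],"rot": [0,0,-2.9],"fingers": 8.5},
    {"linear": [5.1,0,0],"rot": [0,0,-2.9],"fingers": 8.5},
    {"linear": [5.1,0.3,0],"rot": [0,0,-2.9],"fingers": 8.5},
    {"linear": [5.1,0.6,0],"rot": [0,0,-2.9],"fingers": 8.5},
    {"linear": [5.0,0.8,0],"rot": [0,0,-2.9],"fingers": 8.5},
    {"linear": [5.0,1.1,0],"rot": [0,0,-2.9],"fingers": 8.5},
  ],
)

```text
time: 3.2
position: [0.6731, 0.2099, 0.2034]
eef_rot: [2.548, 1.837, 0.0]
wrist_force: [0.6, -0.3, 0.7]
finger_gap: 0.0851
gripper_force: 0.0
```

```bash
python3 - <<'E'
from h import *
np.set_printoptions(precision=4,suppress=True)
p=capture("wrist");s=observe();print(s["position"],s["eef_rot"],s["joint_positions"],-np.array(p["R"]).T@p["t"])
for k in("wide_tier","wide_grip"):
    r=finder.silhouettes(p,k)
    print(k,[(x["confidence"],x["position"],x["region"].sum()) for x in r[:2]])
r=finder.silhouettes(p,"wide_tier")[0]
print(fit([(p,r["region"].astype(float))],"wide_tier",(.668,.21,1.2589),True))
u=p["pixels"].copy()
for q in P3+[(.035,0),(-.035,0)]:
    R=Ro.from_euler("z",1.2589).as_matrix();a=proj(p,R@[*q,.006 if abs(q[0])>.04 else .042]+[.668,.2104,0],True)
    cv2.circle(u,tuple(int(v) for v in a),3,(255,0,0),1)
p["pixels"]=u;save(p,"w1")
E
```

```text
[0.6753 0.215  0.2013] [-2.5422 -1.8431 -0.0019] [0.3074 0.5752 0.5106 1.5056 0.0018 2.1943] [0.6977 0.2792 0.3727]
wide_tier [(0.8, [271.8, 171.7], np.int64(11436))]
wide_grip [(0.8, [272.4, 171.0], np.int64(11244))]
(array([0.6689, 0.2113, 1.2471]), np.float64(0.08001203495235731))
```

View pics/w1.png

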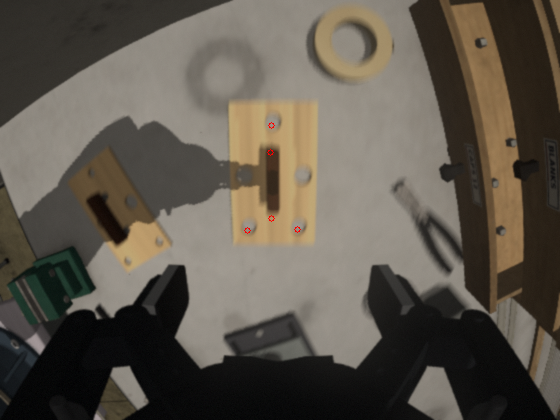

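The wrist view confirms the wide tier: holes at (272,122), (249,227) and (299,227), grip centre about (272,180). That's about 3 px beyond the projection, so I'll nudge +y and grasp.

```bash
python3 -c "
from h import *
plan(.6695,.2135,.014,71.5,6)"
```

```text
{"linear":[0.06, -0.06, 3.14],"rot":[-0.01, 0.01, 0.01],"fingers":F},
{"linear":[0.06, -0.06, 3.14],"rot":[-0.01, 0.01, 0.01],"fingers":F},
{"linear":[0.06, -0.06, 3.14],"rot":[-0.01, 0.01, 0.01],"fingers":F},
{"linear":[0.06, -0.06, 3.14],"rot":[-0.01, 0.01, 0.01],"fingers":F},
{"linear":[0.05, -0.07, 3.14],"rot":[-0.01, 0.01, 0.01],"fingers":F},
{"linear":[0.05, -0.07, 3.14],"rot":[-0.01, 0.01, 0.01],"fingers":F},
pos [0.6723 0.2092 0.2022] t 3.4
```

servo_tool(
  moves=[
    {"linear": [0.35,-0.4,3.0],"rot": [0,0,0],"fingers": 8.5},
    {"linear": [0,0,4.5],"rot": [0,0,0],"fingers": 8.5},
    {"linear": [0,0,4.5],"rot": [0,0,0],"fingers": 8.5},
    {"linear": [0,0,4.0],"rot": [0,0,0],"fingers": 8.5},
    {"linear": [0,0,2.8],"rot": [0,0,0],"fingers": 8.5},
    {"linear": [0,0,0],"rot": [0,0,0],"fingers": 8.5},
    {"linear": [0,0,0],"rot": [0,0,0],"fingers": 4},
    {"linear": [0,0,0],"rot": [0,0,0],"fingers": 0},
  ],
  grip_force=50,
)

```text
time: 4.4
position: [0.6707, 0.213, 0.0175]
eef_rot: [2.55, 1.834, 0.004]
wrist_force: [-0.9, 0.6, 0.4]
finger_gap: 0.051
gripper_force: 0.0
```

servo_tool(
  moves=[
    {"linear": [0,0,0],"rot": [0,0,0],"fingers": 0},
    {"linear": [0,0,0],"rot": [0,0,0],"fingers": 0},
    {"linear": [0,0,0],"rot": [0,0,0],"fingers": 0},
    {"linear": [0,0,0],"rot": [0,0,0],"fingers": 0},
  ],
)

```text
time: 4.9
position: [0.6696, 0.213, 0.0154]
eef_rot: [-2.55, -1.835, 0.0]
wrist_force: [0.2, -0.1, 0.2]
finger_gap: 0.0001
gripper_force: 0.0
```

The fingers shut to 0, so the bar was missed. I'll look.

```bash
python3 - <<'E'
from h import *
p=capture("wrist");q=capture("scene");s=observe();print(s["position"],s["finger_gap"],s["joint_positions"])
a=p["pixels"][150:420];b=cv2.resize(q["pixels"][130:260,220:400],(560,404))
q["pixels"]=np.vstack([a,b[:330]]);save(q,"w2")
E
```

```text
[0.66956725 0.21305044 0.01531685] -0.00020323517017995914 [3.08006460e-01 6.40021823e-01 1.47275750e-01 1.07824494e+00
 1.15225603e-04 2.20190282e+00]
```

View pics/w2.png

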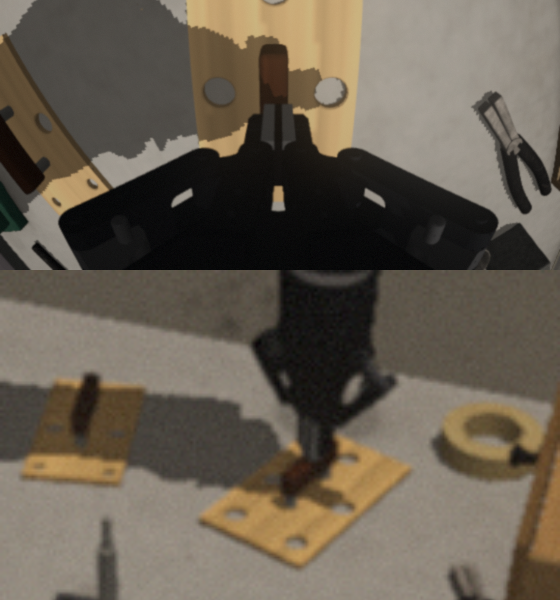

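```bash
python3 - <<'E'
from h import *
np.set_printoptions(precision=1,suppress=True)
p=capture("wrist");q=capture("scene");s=observe();T=np.array(s["position"]);R=Ro.from_euler("z",1.25).as_matrix();o=np.array([.6695,.2135,0])
for n,X in [("tcp",T),("bar+",R@[.035,0,.042]+o),("bar0",R@[0,0,.042]+o),("bar-",R@[-.035,0,.042]+o),("c1",R@[.085,.05,.006]+o),("c2",R@[-.085,.05,.006]+o),("c3",R@[-.085,-.05,.006]+o),("c4",R@[.085,-.05,.006]+o)]:
    print(n,"w2:",proj(p,X,True)-[0,150],"scene in w2:",(proj(q,X)-[220,130])*[560/180,404/130]+[0,270])
for nm,d,k in(("w",p,1),("s",q,0)):
    r=finder.silhouettes(d,"wide_tier")
    if r: print(nm,r[0]["confidence"],fit([(d,r[0]["region"].astype(float))],"wide_tier",(.6695,.2135,1.25),bool(k)))
print(s["wrist_force"],s["gripper_force"],s["finger_gap"])
u=cv2.resize(p["pixels"][180:330,190:370],(720,600),interpolation=2);p["pixels"]=u;save(p,"w3")
E
```

```text
tcp w2: [274.8  97.2] scene in w2: [311.1 478.6]
bar+ w2: [273.4  48.9] scene in w2: [336.6 433.2]
bar0 w2: [273.8 118. ] scene in w2: [313.4 452.1]
bar- w2: [274.3 174.9] scene in w2: [289.4 471.7]
c1 w2: [183.6 -54.2] scene in w2: [316.5 421.5]
c2 w2: [206.1 197.5] scene in w2: [201.5 512.9]
c3 w2: [344.6 197.5] scene in w2: [303.5 561.4]
c4 w2: [364.6 -55. ] scene in w2: [414.3 462.8]
w 0.92 (array([0.7, 0.2, 1.3]), np.float64(0.30195855544521444))
s 0.73 (array([0.7, 0.2, 1.2]), np.float64(0.0801051469720494))
[-0.5  0.4  0.3] 0.0 0.00016531352050957234
```

View pics/w3.png

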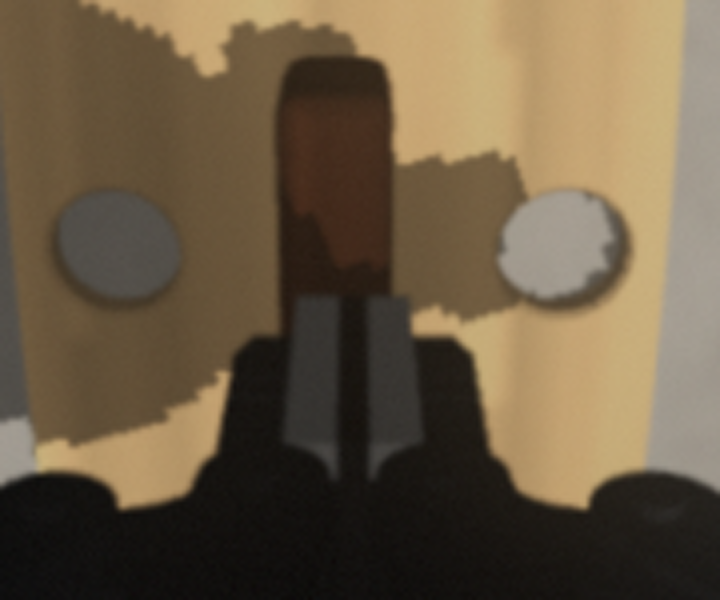

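```bash
python3 - <<'E'
from h import *
np.set_printoptions(precision=1,suppress=True)
p=capture("wrist");q=capture("scene");s=observe();T=np.array(s["position"]);R=Ro.from_rotvec(s["eef_rot"]).as_matrix()
print(s["position"],R)
for dx in(0,.011):
  for dz in(0,-.02,-.04,-.06):
    X=T+R@[dx,0,dz];print(dx,dz,proj(p,X,True)-[0,150],(proj(q,X)-[220,130])*[560/180,404/130]+[0,270])
u=cv2.resize(q["pixels"][140:240,260:380],(720,600),interpolation=2);p["pixels"]=u;save(p,"s3")
E
```

```text
[0.7 0.2 0. ] [[ 0.3  0.9 -0. ]
 [ 0.9 -0.3  0. ]
 [ 0.  -0.  -1. ]]
0 0 [274.8  97.3] [311.1 478.6]
0 -0.02 [274.5 112.9] [312.8 459. ]
0 -0.04 [274.1 132.2] [314.5 439.1]
0 -0.06 [273.7 156.6] [316.3 418.7]
0.011 0 [274.7  79.1] [318.4 472.5]
0.011 -0.02 [274.4  93. ] [320.2 453. ]
0.011 -0.04 [274.  110.5] [322.  433.1]
0.011 -0.06 [273.5 133.1] [323.8 412.8]
```

View pics/s3.png

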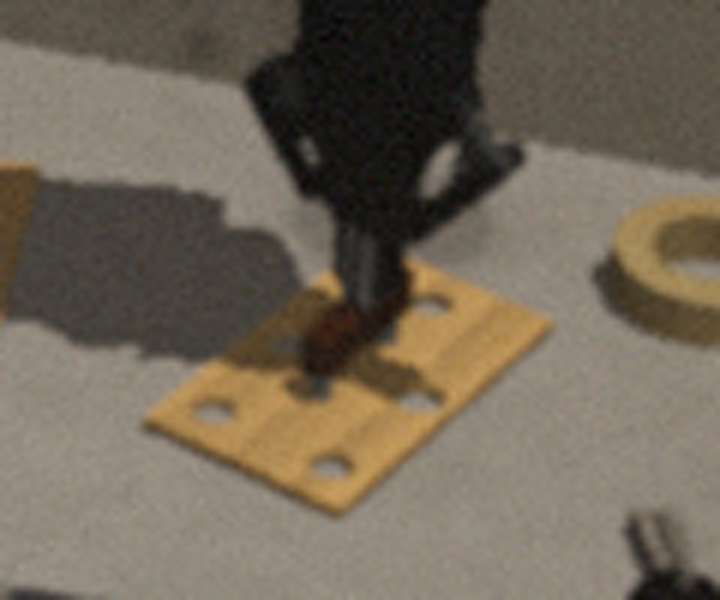

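```bash
python3 - <<'E'
from h import *
print({a:getattr(bot,a) for a in dir(bot) if not a.startswith("_")})
print({k:v for k,v in observe().items()})
E
```

```text
{'Unreachable': <class 'rig.Unreachable'>, 'grasp_offset': 0.0187}
{'time': 5.3, 'joint_positions': array([3.07907279e-01, 6.39944359e-01, 1.47281206e-01, 1.07822562e+00,
       7.21524379e-05, 2.20188807e+00]), 'joint_velocities': array([-0.00039593,  0.00072319, -0.00080669,  0.00051306,  0.00058478,
        0.00098229]), 'tau': array([ 3.62935512e-03, -8.06228685e+01,  3.20827746e+01,  3.58565158e-03,
        6.18437007e-04, -3.04643982e-05]), 'position': array([0.66961808, 0.21297835, 0.01537324]), 'eef_rot': array([-2.54982985e+00, -1.83503699e+00,  1.02813141e-04]), 'wrist_force': array([-0.2439048 , -0.14754735, -0.31348154]), 'wrist_torque': array([-0.00501491, -0.0414239 ,  0.03699528]), 'gripper_force': 0.0, 'finger_gap': -0.00016405851757121412}
```

servo_tool(
  moves=[
    {"linear": [0,0,-3],"rot": [0,0,0],"fingers": 0},
    {"linear": [0,0,-2],"rot": [0,0,0],"fingers": 0},
    {"linear": [0,0,0],"rot": [0,0,0],"fingers": 0},
  ],
)

```text
time: 5.68
position: [0.6708, 0.2134, 0.0671]
eef_rot: [2.549, 1.835, 0.005]
wrist_force: [0.4, -0.2, -0.2]
finger_gap: 0.0002
gripper_force: 0.0
```

```bash
python3 - <<'E'
from h import *
p=capture("wrist");q=capture("side");s=observe();T=np.array(s["position"]);print(T,s["finger_gap"])
c=tuple(int(v) for v in proj(q,T));p2=proj(p,T,True)
print(c,p2)
a=cv2.resize(p["pixels"][150:300,190:370],(540,450),interpolation=2)
b=cv2.resize(q["pixels"][130:230,220:320],(450,450),interpolation=2)
cv2.circle(b,(int((c[0]-220)*4.5),int((c[1]-130)*4.5)),4,(255,0,0),1)
p["pixels"]=cv2.resize(np.hstack([a,b]),(800,364));save(p,"w4")
E
```

```text
[0.66941752 0.21291812 0.06479605] 1.8352785481076056e-05
(268, 173) [272.77991418 246.9971269 ]
```

View pics/w4.png

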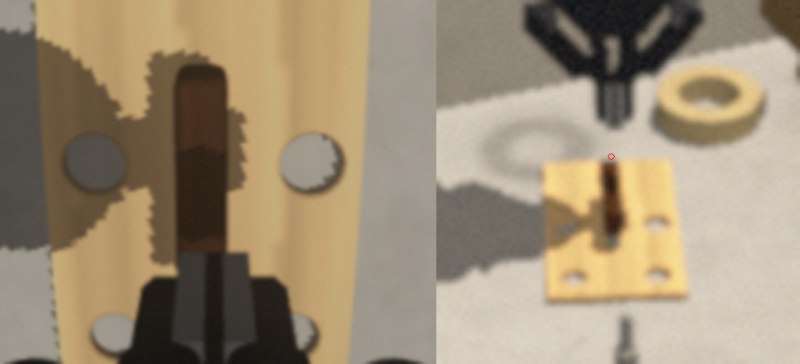

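Closed fingertips appear about 26 mm short of the reported TCP in both views: side tip at (269,164) against the TCP projection at (268,173). The first close was just above the bar, so I'll go lower in steps and watch the force.

servo_tool(
  moves=[
    {"linear": [0,0,0],"rot": [0,0,0],"fingers": 8.5},
    {"linear": [0,0,0],"rot": [0,0,0],"fingers": 8.5},
    {"linear": [0,0,0],"rot": [0,0,0],"fingers": 8.5},
    {"linear": [0,0,1],"rot": [0,0,0],"fingers": 8.5},
    {"linear": [0,0,2.5],"rot": [0,0,0],"fingers": 8.5},
    {"linear": [0,0,2],"rot": [0,0,0],"fingers": 8.5},
    {"linear": [0,0,0.5],"rot": [0,0,0],"fingers": 8.5},
    {"linear": [0,0,0],"rot": [0,0,0],"fingers": 8.5},
  ],
)

```text
time: 6.78
position: [0.6695, 0.213, 0.0052]
eef_rot: [-2.55, -1.835, 0.001]
wrist_force: [-0.9, -0.3, 0.6]
finger_gap: 0.0848
gripper_force: 0.0
```

servo_tool(
  moves=[
    {"linear": [0,0,0.6],"rot": [0,0,0],"fingers": 8.5},
    {"linear": [0,0,0.6],"rot": [0,0,0],"fingers": 8.5},
    {"linear": [0,0,0],"rot": [0,0,0],"fingers": 8.5},
  ],
)

```text
time: 7.15
position: [0.6693, 0.2129, -0.007]
eef_rot: [-2.55, -1.835, 0.001]
wrist_force: [-0.1, 0.5, 0.2]
finger_gap: 0.0852
gripper_force: 0.0
```

servo_tool(
  moves=[
    {"linear": [0,0,0],"rot": [0,0,0],"fingers": 4},
    {"linear": [0,0,0],"rot": [0,0,0],"fingers": 2},
    {"linear": [0,0,0],"rot": [0,0,0],"fingers": 0},
    {"linear": [0,0,0],"rot": [0,0,0],"fingers": 0},
    {"linear": [0,0,0],"rot": [0,0,0],"fingers": 0},
    {"linear": [0,0,0],"rot": [0,0,0],"fingers": 0},
  ],
)

```text
time: 7.9
position: [0.6696, 0.2132, -0.0063]
eef_rot: [-2.55, -1.835, -0.0]
wrist_force: [-0.8, 1.2, 4.3]
finger_gap: 0.0131
gripper_force: 50.4
```

Gripped (gap 13 mm, 50 N). While the posts are still unobstructed, I'll refine the foot pose with an overlay.

```bash
python3 - <<'E'
from h import *
np.set_printoptions(precision=4,suppress=True)
ps=[capture("scene") for i in range(2)]+[capture("side") for i in range(2)]
obs=[(p,finder.silhouettes(p,"rack_foot")[0]["region"].astype(float)) for p in ps]
q,f=fit(obs,"rack_foot",(.589,-.089,1.664,-.003));print(q,f)
for i in (0,2): print(fit(obs[i:i+2],"rack_foot",q))
np.save("foot.npy",q)
R=Ro.from_euler("z",q[2]).as_matrix();t=[]
for p,(x0,y0) in zip(ps[::2],((205,195),(240,195))):
    S=4;a=cv2.resize(p["pixels"][y0:y0+130,x0:x0+100],(400,520),interpolation=cv2.INTER_CUBIC)
    a=np.clip(a.astype(int)*1.6,0,255).astype(np.uint8)
    for x,y in P3:
        for z in(.131,.105,.045):
            c=proj(p,R@[x+q[3],y,z]+[q[0],q[1],0]);cv2.circle(a,tuple(int(v) for v in (c+.5-[x0,y0])*S),2,(255,0,0),-1)
    t.append(a)
ps[0]["pixels"]=np.hstack(t);save(ps[0],"f1")
E
```

```text
[ 0.589  -0.089   1.6641 -0.0038] 0.17121785552369795
(array([ 0.589 , -0.089 ,  1.6641, -0.0038]), np.float64(0.1020102441514471))
(array([ 0.5893, -0.0888,  1.6601, -0.0029]), np.float64(0.06804443354176237))
```

View pics/f1.png

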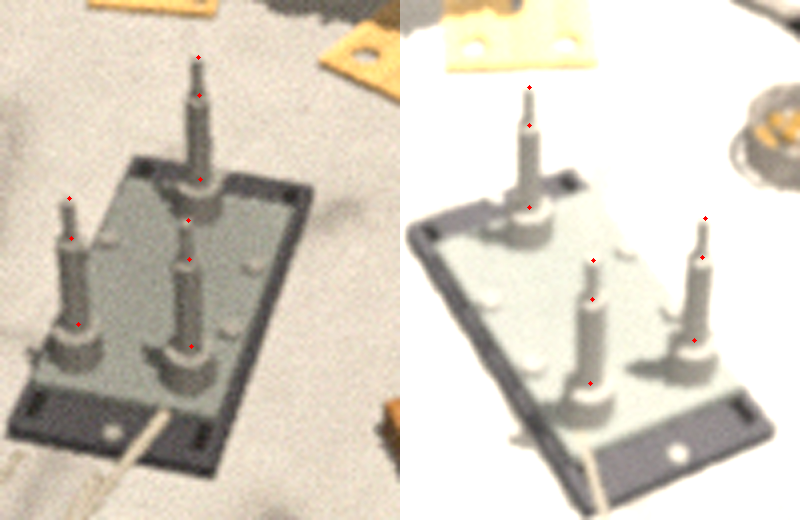

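The overlay matches the posts to within about 1 px (scene tips near (198,58), (69,200), (188,222)). In the side view the posts sit slightly lower, so I'll use offset ≈ -5 mm. Next: lift and carry.

servo_tool(
  moves=[
    {"linear": [0,0,-2],"rot": [0,0,0],"fingers": 0},
    {"linear": [0,0,-4],"rot": [0,0,0],"fingers": 0},
    {"linear": [0,0,-4.5],"rot": [0,0,0],"fingers": 0},
    {"linear": [0,0,-4.5],"rot": [0,0,0],"fingers": 0},
    {"linear": [0,0,-2],"rot": [0,0,0],"fingers": 0},
  ],
)

```text
time: 8.93
position: [0.6705, 0.213, 0.1656]
eef_rot: [2.549, 1.834, 0.004]
wrist_force: [1.3, 1.2, -4.8]
finger_gap: 0.0128
gripper_force: 49.5
```

```bash
python3 -c "
from h import *
plan(.5895,-.0942,.16,95.3,9);s=observe();print(s['wrist_force'],s['finger_gap'],s['gripper_force'])"
```

```text
{"linear":[-3.52, 0.23, 0.06],"rot":[0.02, 0.0, -2.65],"fingers":F},
{"linear":[-3.53, 0.07, 0.06],"rot":[0.02, 0.0, -2.65],"fingers":F},
{"linear":[-3.53, -0.1, 0.06],"rot":[0.02, 0.0, -2.65],"fingers":F},
{"linear":[-3.52, -0.26, 0.06],"rot":[0.02, 0.0, -2.65],"fingers":F},
{"linear":[-3.5, -0.42, 0.06],"rot":[0.02, 0.0, -2.65],"fingers":F},
{"linear":[-3.48, -0.58, 0.06],"rot":[0.02, 0.0, -2.65],"fingers":F},
{"linear":[-3.45, -0.74, 0.06],"rot":[0.02, 0.0, -2.65],"fingers":F},
{"linear":[-3.41, -0.9, 0.06],"rot":[0.02, 0.0, -2.65],"fingers":F},
{"linear":[-3.37, -1.06, 0.06],"rot":[0.02, 0.0, -2.65],"fingers":F},
pos [0.6705 0.213  0.1656] t 8.925
[ 1.26277299  1.22693129 -4.82475237] 0.012799209624905465 49.523332715034485
```

servo_tool(
  moves=[
    {"linear": [-3.5,0.2,0],"rot": [0,0,-2.65],"fingers": 0},
    {"linear": [-3.5,0.1,0],"rot": [0,0,-2.65],"fingers": 0},
    {"linear": [-3.5,-0.1,0],"rot": [0,0,-2.65],"fingers": 0},
    {"linear": [-3.5,-0.3,0],"rot": [0,0,-2.65],"fingers": 0},
    {"linear": [-3.5,-0.4,0],"rot": [0,0,-2.65],"fingers": 0},
    {"linear": [-3.5,-0.6,0],"rot": [0,0,-2.65],"fingers": 0},
    {"linear": [-3.5,-0.7,0],"rot": [0,0,-2.65],"fingers": 0},
    {"linear": [-3.4,-0.9,0],"rot": [0,0,-2.65],"fingers": 0},
  ],
)

```text
time: 9.93
position: [0.5972, -0.0608, 0.1625]
eef_rot: [-2.167, -2.274, 0.002]
wrist_force: [0.2, 0.3, -4.3]
finger_gap: 0.0128
gripper_force: 49.4
```

servo_tool(
  moves=[
    {"linear": [-3.4,-1.0,0],"rot": [0,0,-2.65],"fingers": 0},
    {"linear": [0,0,0],"rot": [0,0,0],"fingers": 0},
    {"linear": [0,0,0],"rot": [0,0,0],"fingers": 0},
  ],
)

```text
time: 10.3
position: [0.5893, -0.0939, 0.1628]
eef_rot: [-2.116, -2.321, 0.001]
wrist_force: [0.3, 0.6, -4.2]
finger_gap: 0.0129
gripper_force: 49.4
```

```bash
cat > look.py <<'E'
from h import *
import sys
np.set_printoptions(precision=4,suppress=True)
kind=sys.argv[1];s=observe();T=np.array(s["position"]);z=T[2]+float(sys.argv[2])
ps=[capture("scene"),capture("side")]
tot=[]
for p in ps:
    r=finder.silhouettes(p,kind)
    if not r: print("none");continue
    M=r[0]["region"].astype(float)
    tot.append((p,M))
def f(q,obs):
    c=0
    for p,M in obs:
        a=mask(p,kind,q,q[3]);c+=1-np.minimum(a,M).sum()/np.maximum(a,M).sum()
    return c
R=Ro.from_rotvec(s["eef_rot"]).as_matrix();yaw=np.arctan2(R[1,0],R[0,0])
for o in [tot]+[[t] for t in tot]:
    q0=np.array([T[0],T[1],yaw]);g=lambda q:f([*q,z],o)
    r=minimize(g,q0,method="Nelder-Mead",options=dict(initial_simplex=np.vstack([q0]+[q0+d for d in np.diag([.01,.01,.1])]),maxiter=100,xatol=2e-4,fatol=1e-4))
    d=R.T@[r.x[0]-T[0],r.x[1]-T[1],0]
    print(r.x,"fun",r.fun,"rel tool mm",d*1e3,"dyaw",np.degrees(r.x[2]-yaw))
print("tcp",T,"yaw",np.degrees(yaw),"F",s["wrist_force"],"M",s["wrist_torque"],"z",z)
E
python3 look.py wide_tier .0063
```

```text
[ 0.5903 -0.097   1.6637] fun 0.38668262464980685 rel tool mm [-3.1478  0.7393 -0.0022] dyaw 0.048313209062279476
[ 0.5911 -0.0983  1.6629] fun 0.19873395906246671 rel tool mm [-4.5498  1.3739 -0.0035] dyaw 0.0030857846568445725
[ 0.5902 -0.0952  1.6626] fun 0.17907572097087765 rel tool mm [-1.3716  0.7638 -0.0014] dyaw -0.014328502835594618
tcp [ 0.5893 -0.0939  0.1628] yaw 95.27522685288444 F [ 0.3272  0.5611 -4.1891] M [-0.0212 -0.0325  0.0118] z 0.16907817527194952
```

servo_tool(
  moves=[
    {"linear": [0.2,0,2],"rot": [0,0,0],"fingers": 0},
    {"linear": [0,0,1.5],"rot": [0,0,0],"fingers": 0},
    {"linear": [0,0,0.6],"rot": [0,0,0],"fingers": 0},
    {"linear": [0,0,0.6],"rot": [0,0,0],"fingers": 0},
    {"linear": [0,0,0.3],"rot": [0,0,0],"fingers": 0},
    {"linear": [0,0,0],"rot": [0,0,0],"fingers": 0},
  ],
)

```text
time: 11.25
position: [0.5894, -0.092, 0.1135]
eef_rot: [-2.116, -2.322, -0.0]
wrist_force: [0.3, -0.1, -3.1]
finger_gap: 0.0128
gripper_force: 49.3
```

servo_tool(
  moves=[
    {"linear": [0,0,0.6],"rot": [0,0,0],"fingers": 0},
    {"linear": [0,0,0.4],"rot": [0,0,0],"fingers": 0},
    {"linear": [0,0,0.3],"rot": [0,0,0],"fingers": 0},
    {"linear": [0,0,0.2],"rot": [0,0,0],"fingers": 0},
    {"linear": [0,0,0.2],"rot": [0,0,0],"fingers": 0},
    {"linear": [0,0,0],"rot": [0,0,0],"fingers": 0},
  ],
)

```text
time: 12.0
position: [0.5892, -0.0919, 0.0963]
eef_rot: [-2.115, -2.322, 0.0]
wrist_force: [-0.5, 0.6, -4.2]
finger_gap: 0.0131
gripper_force: 49.5
```

servo_tool(
  moves=[
    {"linear": [0,0,0.3],"rot": [0,0,0],"fingers": 0},
    {"linear": [0,0,0.3],"rot": [0,0,0],"fingers": 0},
    {"linear": [0,0,0.3],"rot": [0,0,0],"fingers": 0},
    {"linear": [0,0,0.3],"rot": [0,0,0],"fingers": 0},
    {"linear": [0,0,0],"rot": [0,0,0],"fingers": 0},
  ],
)

```text
time: 12.62
position: [0.5891, -0.0919, 0.0841]
eef_rot: [-2.115, -2.322, 0.0]
wrist_force: [0.8, -0.4, -5.2]
finger_gap: 0.0129
gripper_force: 49.5
```

servo_tool(
  moves=[
    {"linear": [0,0,1],"rot": [0,0,0],"fingers": 0},
    {"linear": [0,0,1],"rot": [0,0,0],"fingers": 0},
    {"linear": [0,0,0.8],"rot": [0,0,0],"fingers": 0},
    {"linear": [0,0,0.7],"rot": [0,0,0],"fingers": 0},
    {"linear": [0,0,0.5],"rot": [0,0,0],"fingers": 0},
    {"linear": [0,0,0],"rot": [0,0,0],"fingers": 0},
  ],
)

```text
time: 13.38
position: [0.5891, -0.0919, 0.044]
eef_rot: [-2.115, -2.322, 0.001]
wrist_force: [0.5, 0.3, -3.7]
finger_gap: 0.0128
gripper_force: 49.4
```

Plate at about 50 mm on the shanks. Feeling the play along x and y here to locate the posts.

servo_tool(
  moves=[
    {"linear": [0.2,0,0],"rot": [0,0,0],"fingers": 0},
    {"linear": [0.2,0,0],"rot": [0,0,0],"fingers": 0},
    {"linear": [0,0,0],"rot": [0,0,0],"fingers": 0},
  ],
)

```text
time: 13.75
position: [0.5892, -0.0887, 0.0447]
eef_rot: [2.115, 2.321, -0.001]
wrist_force: [-0.9, -4.4, -5.1]
finger_gap: 0.0127
gripper_force: 49.3
```

servo_tool(
  moves=[
    {"linear": [-0.4,0,0],"rot": [0,0,0],"fingers": 0},
    {"linear": [-0.2,0,0],"rot": [0,0,0],"fingers": 0},
    {"linear": [-0.2,0,0],"rot": [0,0,0],"fingers": 0},
    {"linear": [0,0,0],"rot": [0,0,0],"fingers": 0},
  ],
)

```text
time: 14.25
position: [0.5893, -0.0928, 0.0445]
eef_rot: [-2.111, -2.321, -0.007]
wrist_force: [-1.5, 14.4, -1.0]
finger_gap: 0.0132
gripper_force: 49.9
```

servo_tool(
  moves=[
    {"linear": [0.4,0,0],"rot": [0,0,0],"fingers": 0},
    {"linear": [0,0.2,0],"rot": [0,0,0],"fingers": 0},
    {"linear": [0,0.2,0],"rot": [0,0,0],"fingers": 0},
    {"linear": [0,0,0],"rot": [0,0,0],"fingers": 0},
  ],
)

```text
time: 14.75
position: [0.5906, -0.0914, 0.0439]
eef_rot: [-2.113, -2.319, 0.004]
wrist_force: [-9.1, 1.8, 1.6]
finger_gap: 0.0133
gripper_force: 50.3
```

servo_tool(
  moves=[
    {"linear": [0,-0.4,0],"rot": [0,0,0],"fingers": 0},
    {"linear": [0,-0.2,0],"rot": [0,0,0],"fingers": 0},
    {"linear": [0,-0.2,0],"rot": [0,0,0],"fingers": 0},
    {"linear": [0,0,0],"rot": [0,0,0],"fingers": 0},
  ],
)

```text
time: 15.25
position: [0.5868, -0.0923, 0.0448]
eef_rot: [2.114, 2.321, 0.003]
wrist_force: [4.4, 1.6, -5.5]
finger_gap: 0.013
gripper_force: 49.4
```

servo_tool(
  moves=[
    {"linear": [0.1,0.35,0],"rot": [0,0,0],"fingers": 0},
    {"linear": [0,0,0.3],"rot": [0,0,0],"fingers": 0},
    {"linear": [0,0,0.3],"rot": [0,0,0],"fingers": 0},
    {"linear": [0,0,0.2],"rot": [0,0,0],"fingers": 0},
    {"linear": [0,0,0],"rot": [0,0,0],"fingers": 0},
    {"linear": [0,0,0],"rot": [0,0,0],"fingers": 0},
  ],
)

```text
time: 16.0
position: [0.5885, -0.091, 0.0386]
eef_rot: [2.115, 2.322, 0.001]
wrist_force: [-7.7, 1.5, 20.3]
finger_gap: 0.0128
gripper_force: 53.0
```

Contact came at TCP 38.6 mm, exactly the collar height, so the wide tier is seated. Releasing.

servo_tool(
  moves=[
    {"linear": [0,0,-0.15],"rot": [0,0,0],"fingers": 1},
    {"linear": [0,0,0],"rot": [0,0,0],"fingers": 4},
    {"linear": [0,0,0],"rot": [0,0,0],"fingers": 5},
    {"linear": [0,0,0],"rot": [0,0,0],"fingers": 5},
    {"linear": [0,0,-2],"rot": [0,0,0],"fingers": 5},
    {"linear": [0,0,-5],"rot": [0,0,0],"fingers": 5},
    {"linear": [0,0,-5],"rot": [0,0,0],"fingers": 5},
    {"linear": [0,0,-4],"rot": [0,0,0],"fingers": 8.5},
  ],
)

```text
time: 17.0
position: [0.589, -0.0911, 0.1999]
eef_rot: [2.115, 2.322, 0.001]
wrist_force: [-0.2, 0.6, -0.9]
finger_gap: 0.0668
gripper_force: 0.0
```

```bash
python3 - <<'E'
from h import *
np.set_printoptions(precision=4,suppress=True)
plan(.46,.232,.20,101.9,8)
p=capture("side")
s=finder.silhouettes(p,"wide_tier")
s=[x for x in s][:1]
M=s[0]["region"].astype(float)
def f(q):
    a=mask(p,"wide_tier",q,.045);return 1-np.minimum(a,M).sum()/np.maximum(a,M).sum()
r=minimize(f,[.589,-.091,1.663],method="Nelder-Mead",options=dict(initial_simplex=[[.589,-.091,1.663],[.599,-.091,1.663],[.589,-.081,1.663],[.589,-.091,1.763]]));print(s[0]["confidence"],r.x,r.fun)
for z in(.04,.05,.105):
    a=mask(p,"wide_tier",r.x,z);print(z,1-np.minimum(a,M).sum()/np.maximum(a,M).sum())
E
```

```text
{"linear":[4.17, -1.23, 0.0],"rot":[0.01, 0.0, -0.82],"fingers":F},
{"linear":[4.19, -1.17, 0.0],"rot":[0.01, 0.0, -0.82],"fingers":F},
{"linear":[4.2, -1.11, 0.0],"rot":[0.01, 0.0, -0.82],"fingers":F},
{"linear":[4.22, -1.05, 0.0],"rot":[0.01, 0.0, -0.82],"fingers":F},
{"linear":[4.23, -0.99, 0.0],"rot":[0.01, 0.0, -0.82],"fingers":F},
{"linear":[4.25, -0.93, 0.0],"rot":[0.01, 0.0, -0.82],"fingers":F},
{"linear":[4.26, -0.87, 0.0],"rot":[0.01, 0.0, -0.82],"fingers":F},
{"linear":[4.27, -0.81, 0.0],"rot":[0.01, 0.0, -0.82],"fingers":F},
pos [ 0.589  -0.0911  0.1999] t 17.0
0.7 [ 0.5897 -0.0933  1.6611] 0.1666977288045588
0.04 0.2125531989377717
0.05 0.2263254482866569
0.105 0.7026848249027238
```

servo_tool(
  moves=[
    {"linear": [4.2,-1.2,0],"rot": [0,0,-0.8],"fingers": 8.5},
    {"linear": [4.2,-1.2,0],"rot": [0,0,-0.8],"fingers": 8.5},
    {"linear": [4.2,-1.1,0],"rot": [0,0,-0.8],"fingers": 8.5},
    {"linear": [4.2,-1.1,0],"rot": [0,0,-0.8],"fingers": 8.5},
    {"linear": [4.2,-1.0,0],"rot": [0,0,-0.8],"fingers": 8.5},
    {"linear": [4.2,-0.9,0],"rot": [0,0,-0.8],"fingers": 8.5},
    {"linear": [4.3,-0.9,0],"rot": [0,0,-0.8],"fingers": 8.5},
    {"linear": [4.3,-0.8,0],"rot": [0,0,-0.8],"fingers": 8.5},
  ],
)

```text
time: 18.1
position: [0.4588, 0.2333, 0.1972]
eef_rot: [-1.982, -2.437, 0.001]
wrist_force: [-0.3, 0.2, 0.8]
finger_gap: 0.0846
gripper_force: 0.0
```

```bash
python3 - <<'E'
from h import *
np.set_printoptions(precision=4,suppress=True)
p=capture("wrist");p=capture("wrist");p=capture("wrist");s=observe();T=s["position"];print(T,s["joint_positions"])
r=finder.silhouettes(p,"narrow_tier")[0];M=r["region"]
q,f=fit([(p,M.astype(float))],"narrow_tier",(.46,.232,1.7786),True);print(q,f,np.degrees(q[2]))
R=Ro.from_euler("z",q[2]).as_matrix()
c=proj(p,[q[0],q[1],.006],True).astype(int);x0,y0=c-[75,75];x0=max(x0,0);y0=max(y0,0)
a=cv2.resize(p["pixels"][y0:y0+150,x0:x0+150],(600,600),interpolation=2)
for x,y,z in [(x,y,.006) for x,y in P3]+[(.035,0,.042),(-.035,0,.042)]+[(sx*.075,sy*.042,.006) for sx in(-1,1) for sy in(-1,1)]:
    u=(proj(p,R@[x,y,z]+[q[0],q[1],0],True)+.5-[x0,y0])*4;cv2.circle(a,tuple(int(v) for v in u),3,(0,0,255),-1);print((x,y),u)
p["pixels"]=a;save(p,"n1")
E
```

```text
[0.4587 0.2336 0.1972] [ 0.4709  0.2236 -0.049   1.2992  0.0002  1.8336]
[0.4602 0.2338 1.7777] 0.06909293402330419 101.85209008131419
(-0.062, 0.03) [202.3498 508.1656]
(-0.062, -0.03) [404.5536 508.6766]
(0.062, 0) [304.7901  82.8447]
(0.035, 0) [304.759  195.2931]
(-0.035, 0) [303.9095 461.0664]
(-0.075, -0.042) [442.9706 548.9893]
(-0.075, 0.042) [163.6377 548.2948]
(0.075, -0.042) [457.991   38.1856]
(0.075, 0.042) [151.7754  37.2531]
```

View pics/n1.png

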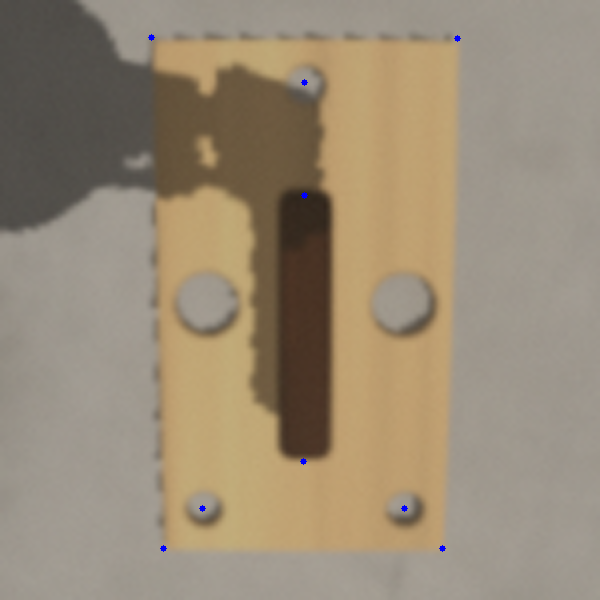

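The fit matches the narrow tier very well: holes at (203,507), (404,508) and (305,83) all sit on the projected dots. Grasping at (0.460, 0.234).

servo_tool(
  moves=[
    {"linear": [0,0.15,4],"rot": [0,0,-0.1],"fingers": 8.5},
    {"linear": [0,0,5],"rot": [0,0,0],"fingers": 8.5},
    {"linear": [0,0,5],"rot": [0,0,0],"fingers": 8.5},
    {"linear": [0,0,4],"rot": [0,0,0],"fingers": 8.5},
    {"linear": [0,0,2.3],"rot": [0,0,0],"fingers": 8.5},
    {"linear": [0,0,0],"rot": [0,0,0],"fingers": 8.5},
    {"linear": [0,0,0],"rot": [0,0,0],"fingers": 5},
    {"linear": [0,0,0],"rot": [0,0,0],"fingers": 3},
  ],
)

```text
time: 19.3
position: [0.4621, 0.2326, -0.0039]
eef_rot: [1.981, 2.438, 0.003]
wrist_force: [-0.1, 0.2, -0.6]
finger_gap: 0.051
gripper_force: 0.0
```

servo_tool(
  moves=[
    {"linear": [0,0,0],"rot": [0,0,0],"fingers": 1},
    {"linear": [0,0,0],"rot": [0,0,0],"fingers": 0},
    {"linear": [0,0,0],"rot": [0,0,0],"fingers": 0},
    {"linear": [0,0,0],"rot": [0,0,0],"fingers": 0},
  ],
)

```text
time: 19.8
position: [0.4612, 0.2326, -0.0044]
eef_rot: [1.98, 2.439, 0.001]
wrist_force: [-2.1, -1.3, 6.6]
finger_gap: 0.013
gripper_force: 50.5
```

servo_tool(
  moves=[
    {"linear": [0,0,-2],"rot": [0,0,0],"fingers": 0},
    {"linear": [0,0,-4],"rot": [0,0,0],"fingers": 0},
    {"linear": [0,0,-5],"rot": [0,0,0],"fingers": 0},
    {"linear": [0,0,-4.5],"rot": [0,0,0],"fingers": 0},
    {"linear": [0,0,-1.5],"rot": [0,0,0],"fingers": 0},
    {"linear": [0,0,0],"rot": [0,0,0],"fingers": 0},
  ],
)

```text
time: 20.55
position: [0.4613, 0.2325, 0.1647]
eef_rot: [1.98, 2.439, 0.001]
wrist_force: [0.2, 0.4, -3.8]
finger_gap: 0.0127
gripper_force: 49.4
```

```bash
python3 -c "
from h import *
plan(.5889,-.0931,.163,95.3,10);s=observe();print(s['wrist_force'],s['finger_gap'])"
```

```text
{"linear":[-3.45, 0.58, 0.02],"rot":[0.0, 0.0, 0.65],"fingers":F},
{"linear":[-3.44, 0.62, 0.02],"rot":[0.0, 0.0, 0.65],"fingers":F},
{"linear":[-3.43, 0.66, 0.02],"rot":[0.0, 0.0, 0.65],"fingers":F},
{"linear":[-3.43, 0.7, 0.02],"rot":[0.0, 0.0, 0.65],"fingers":F},
{"linear":[-3.42, 0.74, 0.02],"rot":[0.0, 0.0, 0.65],"fingers":F},
{"linear":[-3.41, 0.78, 0.02],"rot":[0.0, 0.0, 0.65],"fingers":F},
{"linear":[-3.4, 0.81, 0.02],"rot":[0.0, 0.0, 0.65],"fingers":F},
{"linear":[-3.39, 0.85, 0.02],"rot":[0.0, 0.0, 0.65],"fingers":F},
{"linear":[-3.38, 0.89, 0.02],"rot":[0.0, 0.0, 0.65],"fingers":F},
{"linear":[-3.37, 0.93, 0.02],"rot":[0.0, 0.0, 0.65],"fingers":F},
pos [0.4613 0.2325 0.1647] t 20.55
[ 0.24578283  0.41425686 -3.81814617] 0.012733661865116876
```

servo_tool(
  moves=[
    {"linear": [-3.5,0.6,0],"rot": [0,0,0.65],"fingers": 0},
    {"linear": [-3.4,0.6,0],"rot": [0,0,0.65],"fingers": 0},
    {"linear": [-3.4,0.7,0],"rot": [0,0,0.65],"fingers": 0},
    {"linear": [-3.4,0.7,0],"rot": [0,0,0.65],"fingers": 0},
    {"linear": [-3.4,0.7,0],"rot": [0,0,0.65],"fingers": 0},
    {"linear": [-3.4,0.8,0],"rot": [0,0,0.65],"fingers": 0},
    {"linear": [-3.4,0.8,0],"rot": [0,0,0.65],"fingers": 0},
    {"linear": [-3.4,0.8,0],"rot": [0,0,0.65],"fingers": 0},
  ],
)

```text
time: 21.55
position: [0.5618, -0.0284, 0.1621]
eef_rot: [-2.087, -2.343, 0.004]
wrist_force: [-0.7, 0.4, -3.1]
finger_gap: 0.0127
gripper_force: 49.3
```

servo_tool(
  moves=[
    {"linear": [-3.4,0.9,0],"rot": [0,0,0.65],"fingers": 0},
    {"linear": [-3.4,0.9,0],"rot": [0,0,0.65],"fingers": 0},
    {"linear": [0,0,0],"rot": [0,0,0],"fingers": 0},
    {"linear": [0,0,0],"rot": [0,0,0],"fingers": 0},
  ],
)

```text
time: 22.05
position: [0.587, -0.0926, 0.1628]
eef_rot: [-2.114, -2.32, 0.003]
wrist_force: [-0.3, -0.1, -3.9]
finger_gap: 0.0126
gripper_force: 49.4
```

```bash
python3 look.py narrow_tier .0044; python3 -c "
from h import *
plan(.5889,-.0931,.163,95.3,1)"
```

```text
[ 0.5876 -0.0901  1.6648] fun 0.42158740000624906 rel tool mm [ 2.3843  0.919  -0.0001] dyaw 0.0656467259355313
[ 0.5876 -0.0915  1.6434] fun 0.2168436739073859 rel tool mm [ 1.0386  0.7792 -0.0013] dyaw -1.1590996815261567
[ 0.5877 -0.0893  1.6772] fun 0.19452355817224443 rel tool mm [3.2314 1.073  0.0004] dyaw 0.7753690946538276
tcp [ 0.587  -0.0926  0.1628] yaw 95.32090380679226 F [-0.2975 -0.0889 -3.9043] M [ 0.0193  0.0272 -0.0141] z 0.16723140555553848
{"linear":[-0.11, 0.11, 0.16],"rot":[-0.04, -0.02, 0.1],"fingers":F},
pos [ 0.5877 -0.0921  0.1646] t 22.25
```

servo_tool(
  moves=[
    {"linear": [-0.25,0.14,1],"rot": [0,0,0],"fingers": 0},
    {"linear": [0,0,1.5],"rot": [0,0,0],"fingers": 0},
    {"linear": [0,0,0.5],"rot": [0,0,0],"fingers": 0},
    {"linear": [0,0,0.2],"rot": [0,0,0],"fingers": 0},
    {"linear": [0,0,0.2],"rot": [0,0,0],"fingers": 0},
    {"linear": [0,0,0.2],"rot": [0,0,0],"fingers": 0},
    {"linear": [0,0,0.2],"rot": [0,0,0],"fingers": 0},
    {"linear": [0,0,0],"rot": [0,0,0],"fingers": 0},
  ],
)

```text
time: 23.25
position: [0.5896, -0.0953, 0.1268]
eef_rot: [-2.116, -2.322, 0.0]
wrist_force: [0.1, 0.5, -3.7]
finger_gap: 0.0135
gripper_force: 49.2
```

```bash
python3 -c "
from h import *
s=observe();print(s['position'],s['wrist_force'],s['wrist_torque'])"
```

```text
[ 0.58963389 -0.09531731  0.12680338] [ 0.10108518  0.52676687 -3.72235993] [-0.02679421 -0.00818944  0.00886523]
```

servo_tool(
  moves=[
    {"linear": [0,0,0.2],"rot": [0,0,0],"fingers": 0},
    {"linear": [0,0,0.2],"rot": [0,0,0],"fingers": 0},
    {"linear": [0,0,0.2],"rot": [0,0,0],"fingers": 0},
    {"linear": [0,0,0],"rot": [0,0,0],"fingers": 0},
  ],
)

```text
time: 23.75
position: [0.5896, -0.0953, 0.1207]
eef_rot: [-2.115, -2.322, 0.0]
wrist_force: [-0.5, -0.7, -3.3]
finger_gap: 0.0126
gripper_force: 49.3
```

```bash
python3 -c "
from h import *
s=observe();print(s['position'],s['wrist_force'],s['wrist_torque'])"
```

```text
[ 0.5895889  -0.0952759   0.12068188] [-0.46130893 -0.71847885 -3.26816129] [-0.01089256 -0.00090627  0.01161242]
```

No contact below the stud tips, so it's threaded. Continuing down.

servo_tool(
  moves=[
    {"linear": [0,0,0.3],"rot": [0,0,0],"fingers": 0},
    {"linear": [0,0,0.3],"rot": [0,0,0],"fingers": 0},
    {"linear": [0,0,0.4],"rot": [0,0,0],"fingers": 0},
    {"linear": [0,0,0.4],"rot": [0,0,0],"fingers": 0},
    {"linear": [0,0,0],"rot": [0,0,0],"fingers": 0},
  ],
)

```text
time: 24.38
position: [0.5894, -0.0953, 0.1064]
eef_rot: [-2.115, -2.322, 0.001]
wrist_force: [0.6, -0.1, -4.6]
finger_gap: 0.0131
gripper_force: 49.3
```

servo_tool(
  moves=[
    {"linear": [0,0,0.3],"rot": [0,0,0],"fingers": 0},
    {"linear": [0,0,0.3],"rot": [0,0,0],"fingers": 0},
    {"linear": [0,0,0.2],"rot": [0,0,0],"fingers": 0},
    {"linear": [0,0,0],"rot": [0,0,0],"fingers": 0},
    {"linear": [0,0,0],"rot": [0,0,0],"fingers": 0},
  ],
)

```text
time: 25.0
position: [0.5899, -0.0954, 0.1005]
eef_rot: [2.115, 2.321, 0.001]
wrist_force: [-4.1, 0.8, 10.9]
finger_gap: 0.0127
gripper_force: 51.3
```

Contact at 100.5 mm, the predicted shoulder height. Releasing and retreating.

servo_tool(
  moves=[
    {"linear": [0,0,-0.15],"rot": [0,0,0],"fingers": 1},
    {"linear": [0,0,0],"rot": [0,0,0],"fingers": 4},
    {"linear": [0,0,0],"rot": [0,0,0],"fingers": 5},
    {"linear": [0,0,0],"rot": [0,0,0],"fingers": 5},
    {"linear": [0,0,-2],"rot": [0,0,0],"fingers": 5},
    {"linear": [0,0,-5],"rot": [0,0,0],"fingers": 5},
    {"linear": [0,0,-5],"rot": [0,0,0],"fingers": 5},
    {"linear": [0,0,0],"rot": [0,0,0],"fingers": 5},
  ],
)

```text
time: 26.0
position: [0.5917, -0.0957, 0.2246]
eef_rot: [2.112, 2.318, 0.006]
wrist_force: [-0.1, -0.3, -1.4]
finger_gap: 0.0498
gripper_force: 0.0
```

```bash
python3 - <<'E'
from h import *
ps=[capture("scene"),capture("side")];t=[]
for p,(x0,y0) in zip(ps,((205,175),(240,175))):
    t.append(cv2.resize(p["pixels"][y0:y0+130,x0:x0+100],(400,520),interpolation=cv2.INTER_CUBIC))
ps[0]["pixels"]=np.hstack(t);save(ps[0],"end")
s=observe();print(s["position"],s["wrist_force"],s["time"])
E
```

```text
[ 0.58991592 -0.09535189  0.22050466] [ 0.10500758  0.68094058 -0.16819057] 26.1
```

View pics/end.png

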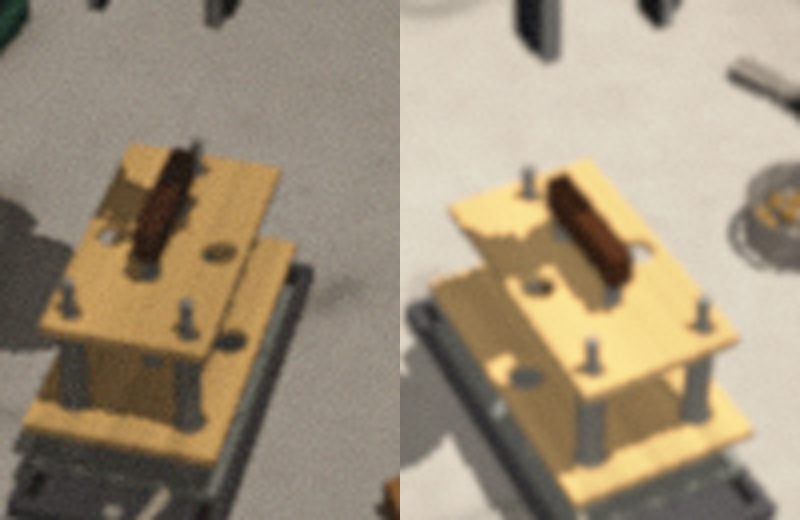

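Both tiers are level with all three studs showing through the top plate: scene crop (68,300), (186,318), (196,155). The gripper is clear, so I'm handing in.

```bash
python3 -c "
from rig import ticket
print(ticket.sign_off())"
```

```text
the job is handed in; nothing more can be done
None
```

Both plates are on all three posts, the larger down on the collars and the smaller on the upper shoulders (contact felt at the expected heights), level and let go; I handed the job in at about 26 s, and the hand-in gave no verdict.

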